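# Slide the stray glaze sample home along the rail

## Robot

A 6-joint arm with a two-finger parallel gripper is mounted at the origin on the work surface. World frame = base frame: x ahead of the robot, y to its left, z up, the work surface at z = 0. Lengths are in mm, angles in rad, forces in N, time in s.
With the tool pointing down it reaches from about 375 to 900 mm from the base axis. Payload 3.1 kg.
Tool frame: the origin (TCP) lies on the centre line of the jaws, within the pads' length; the fingertips stand r.tcp_to_tips ahead of it and the grasp point (between the pads) lies 5 mm behind it (r.tcp_to_tips is the distance from the TCP to the fingertips, in mm); z points along the fingers, y is the line along which they close (so a half turn about z gives the same grasp; the last joint's range is limited). The gripper opens to 87 mm and grips with 3 to 60 N. Pads are 19 mm wide; open, the fingers measure 117 mm over their backs; the gripper's body (75 mm by 190 mm) begins 51 mm behind the grasp point.
Start: joints at [-1.401, 0.527, 1.433, -0, 1.181, -0.178], TCP at [213.628, -587.333, 236.548] pointing down, gripper open.
Joint ranges: [-3.08, 3.08], [-0.75, 2.2], [0.22, 2.44], [-1.43, 4.57], [0, 2.65], [-2.85, 2.85]. Speed limits (rad/s): [2.79, 2.79, 3.14, 3.14, 3.14, 3.14].

## Interface

Orientations are given as a rotation vector (axis times angle).
In Python, from cell import r gives the robot as it stands.
- The arm moves only by the tool step_arm, never from a script. Its argument "deltas" is a list of rows, each an object with "travel": the shift along the tool's x, y, z in cm, a list of three; "turn": the turn about the tool's z in degrees. A call has 1 to 5 rows; each row shifts and turns the commanded pose from where the row before left it, along the tool's axes as they then stand; what a row does not reach is not made up. A row lasts 1/8 s, in which the tool goes at most 62.5 mm and 10.7 degrees, less where a joint would pass 70% of its speed; a pose out of reach is approached as far as the arm can. A call is refused whole if a number of a shift passes 6.25 or a number of a turn 10.7, either way. A call with a gripper value outside its range is refused whole. "claw" is the gripper command: -1 is shut, 1 is fully open, values between are in proportion, set as the call begins (left out, the last holds). The fingers move at their own pace and stop on an object; the grip force is fixed at half the most. Time passes only in rows, so rows that do not move let the fingers close. It gives the time, the measured TCP pose, the force, the opening and the grip force at its end, in the units of the state.
- r.read_state(): the state, without advancing time (a new reading comes with each control period).
- r.read_camera(name): name is "side" or "top" or "wrist"; returns the picture (420x560x3 uint8, red, green, blue); there is no depth.
- r.camera_params(name): a dict with "mtx" (3x3 intrinsics, pixels), "R" (3x3) and "t" (3): a world point X has camera coordinates R X + t. Camera axes: x right, y down, z forward; pixel columns grow to the right and rows downward; lengths in mm; the calibration is good to about 2 mm. The wrist camera is an equidistant fisheye: a pixel r from the principal point sees the ray r / f radians off the axis. A picture is of the moment at which its call begins: read the wrist's pose just before it. camera_params takes no time and is no camera call; for the wrist camera it gives the pose at the moment of the call.
- r.sign_off(): hands the job in; it is judged then, once.
The state is a dict: "t": time; "q": joint angles; "qd": joint speeds; "joint_torque": joint torques, N m; "ee_pos": TCP position; "eef_rot": TCP orientation; "ft_force": force on the tool from outside, world axes, zero at the start; "wrist_torque": the same for the moment, N m; "width": finger opening in mm; "grip_force": force on a finger pad.
Only numpy, scipy, OpenCV 4.12 (cv2) and the standard library are available. Lean on these libraries where they do the work, as an engineer would, in place of code of your own. Each camera call takes 0.05 s, during which the arm holds its last target. There are 200 camera calls.

## Task

A customer has left the blue glaze tile askew on the sample board of this pottery stall. With the fingertips, never taking it between the fingers or lifting it, push the tile up square against the long rail about where it lies, then keep it against the rail and slide it along into the empty corner pocket beside the blue swatch until it sits fully home, and take your hand away. Leave the green tile, cup, bowl and mug where they are.

Things in the scene. Friction and masses are not known exactly. Their poses are not given: they have to be found in the camera images.
- board: Fixed wooden sample board lying flat on the table, 12 mm thick; its x spans -150 to +115 mm, its y -225 to +225 mm. Origin on its underside, z up. All rails and walls on it stand 16 mm above its surface; the rest is flat and open. A tile fully home has its centre at board x = +20, y = +165 or -165 mm.
- rail (a point): Middle of the long rail's flat face (the face towards board -x), on the board's surface, at board x = +50 mm, y = 0; axes as the board's. The rail runs along y over the whole length, 18 mm thick, 16 mm high. At each end it meets an end stop square to it, whose face lies 195 mm from here; rail, stop and a short lip form a corner pocket.
- blue_pocket (a point): Centre of the blue tile's underside when fully home, on the board's surface; axes as the board's. Rail face 30 mm to +x, stop face 30 mm outward in y, lip face 33 mm to -x; lip 10 mm thick, 35 mm long from the stop, flared end 15 mm more. Entry is along the rail. The fixed blue swatch (32 x 60 x 5 mm) lies behind the rail, 70 mm to +x. At board y +165 or -165 mm.
- blue_tile: Loose blue ceramic tile, 60 x 60 x 12 mm, about 95 g (varies), lying flat on the board near its middle, turned up to 30 degrees, its edges clear of the rail. Origin at the centre of its underside, x and y square to its sides, z up.
- green_tile: Loose green ceramic tile of the same size, already home in the other pocket, beside the green swatch. Origin at the centre of its underside. To be left alone.
- cup: Loose terracotta cup, 64 mm across, 62 mm high, standing on the table beyond the rail. Origin at the centre of its underside. To be left alone.
- bowl: Loose cream bowl, 100 mm across, 42 mm high, standing on the table beyond the board's +y end. Origin at the centre of its underside. To be left alone.
- mug: Loose sage green mug, 72 mm across, 75 mm high, with a handle, standing on the table beyond the board's -y end. Origin at the centre of its underside. To be left alone.
Mind the look-alikes: they are no part of the job. Of the things shaped like the blue_tile, the blue one is meant.

How it is judged (in metres and radians):
On the way:
1. the blue tile is pushed square against the rail, still well short of the pocket (x of blue_tile in the frame of board above 0.016 m and (angle between the x axis of blue_tile and the x axis of board, either way round below 0.08 rad or angle between the x axis of blue_tile and the y axis of board, either way round below 0.08 rad) and horizontal distance between blue_tile and blue_pocket above 0.1 m), for 0.1 s.
At the end, for the whole second after the job is handed in: The blue tile lies flat and still in the pocket beside the blue swatch, its centre within 5 mm of the fully home place and its sides within 0.08 rad of the rail's direction (horizontal distance between blue_tile and blue_pocket below 0.005 m and (angle between the x axis of blue_tile and the x axis of board, either way round below 0.08 rad or angle between the x axis of blue_tile and the y axis of board, either way round below 0.08 rad) and z of blue_tile in the frame of board below 0.015 m and angle between blue_tile's own z axis and vertical below 0.06 rad and linear speed of blue_tile below 0.01 m/s); the robot touches nothing.
It fails at once if the blue tile is lifted more than 5 mm off the board or tipped (z of blue_tile in the frame of board above 0.017 m or angle between blue_tile's own z axis and vertical above 0.25 rad).
It fails at once if the blue tile is touched while it is between the fingers (they straddle it) (contact force between the fingers and blue_tile above 0.5 N and z of the grasp point in the frame of blue_tile below 0.024 m and x of the grasp point in the frame of blue_tile between -0.02 and 0.02 m and y of the grasp point in the frame of blue_tile between -0.02 and 0.02 m).
It fails at once if the blue tile comes within 100 mm of its pocket while more than 12 mm off the rail (horizontal distance between blue_tile and blue_pocket below 0.1 m and x of blue_tile in the frame of board below 0.008 m).
It fails at once if the green tile is disturbed (distance of green_tile from where it was at the start of the episode above 0.008 m).
It fails at once if the cup, bowl or mug is disturbed (distance of any of cup, bowl, mug from where it was at the start of the episode above 0.015 m).
It also fails if it takes over 45 s, if anything falls off the work surface, if the arm or the gripper's body presses on something with over 40 N, if the wrist force passes 120 N, or if a joint passes its speed limit or range.

## Working session

There is one attempt and no reset: what is moved stays moved. The work goes in short steps, Python scripts to look and compute and a tool call to move; the robot and the scene stay as the last step left them, time stands still between calls to the robot, and variables do not carry over. Pictures are saved under pics/ and viewed, at most 10 in all, crops included, and the job is handed in when it is done.

Besides the shell and the picture viewer there is one more tool, called after ">>>" in YAML: its name, and indented under it one key for each argument. step_arm: Moves the arm, as the interface text tells. Its arguments: {"type":"object","properties":{"deltas":{"type":"array","items":{"type":"object","properties":{"travel":{"type":"array","items":{"type":"number"}},"turn":{"type":"number"}}}},"claw":{"type":"number"}},"required":["deltas"]}

```bash
mkdir -p pics; ls; python3 - <<'E'
from cell import r
import cv2
s=r.read_state();print(s,r.tcp_to_tips)
for n in("top","side"):
    im=r.read_camera(n);cv2.imwrite(f"pics/{n}0.png",im[:,:,::-1]);print(n,r.camera_params(n))
E
```

```text
pics
{'t': 0.0, 'q': array([-1.40048055e+00,  5.28459422e-01,  1.43390015e+00, -1.03621741e-05,
        1.18137333e+00, -1.78510086e-01]), 'qd': array([-4.43639476e-05, -1.00888790e-04,  1.79597543e-03, -6.39838438e-04,
       -1.98356251e-03,  2.39127977e-04]), 'joint_torque': array([ 3.40261013e-04, -4.40043926e+01, -1.76590633e+01,  6.32942165e-02,
        5.82384481e-02, -1.87111405e-04]), 'ee_pos': array([ 213.52079067, -586.65482476,  235.57641838]), 'eef_rot': array([-3.09182137e+00, -5.44795281e-01,  1.27639392e-06]), 'ft_force': array([-0.27594162, -0.61607276, -0.39060138]), 'wrist_torque': array([ 0.01354781, -0.01577988, -0.03964708]), 'grip_force': 0.0, 'width': 87.26664303173474} 14.0
top {'mtx': array([[509.05755987,   0.        , 278.07275154],
       [  0.        , 509.05755987, 211.92093801],
       [  0.        ,   0.        ,   1.        ]]), 'R': array([[-0.01028379, -0.99981119,  0.01648726],
       [-0.99810034,  0.00926178, -0.06090921],
       [ 0.06074501, -0.01708232, -0.99800713]]), 't': array([  15.04657381,  555.4288005 , 1204.48691766])}
side {'mtx': array([[526.28478541,   0.        , 284.35475128],
       [  0.        , 526.28478541, 196.06982175],
       [  0.        ,   0.        ,   1.        ]]), 'R': array([[-0.99222867, -0.1243446 , -0.00454859],
       [-0.09030201,  0.74476662, -0.66118699],
       [ 0.08560267, -0.65563794, -0.75020735]]), 't': array([ 573.26019267,   70.67349913, 1265.96893482])}
```

View pics/top0.png

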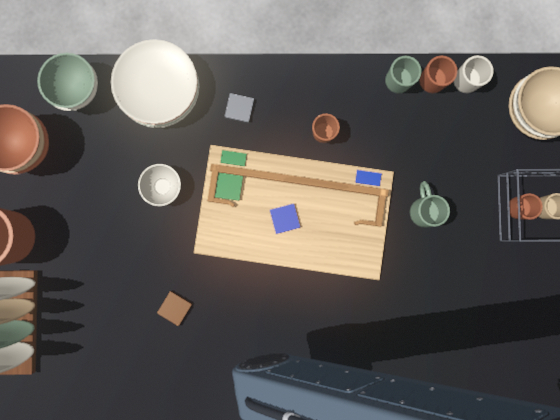

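View pics/side0.png

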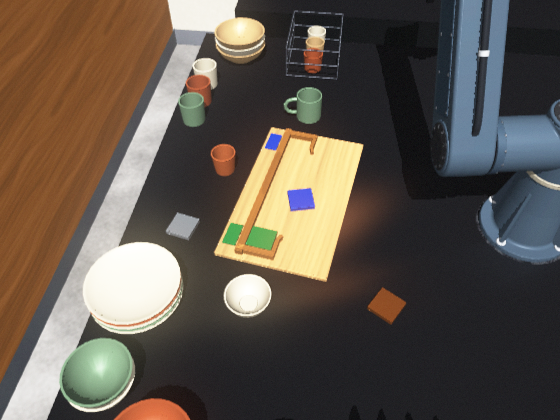

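The top view shows the board, with the rail along its upper side. The candidates are:
- The blue tile at (286,218), loose near the board's middle. It fits.
- The blue swatch at (368,178), behind the rail.
- The green tile at (229,187), already home.
- The grey tile at (240,107) and brown tile at (174,308), both off the board.

The empty pocket is on the right, at about (368,208).

```bash
cat > h.py <<'E'
import numpy as np,cv2
from cell import r
def ray2plane(n,px,z):
    P=r.camera_params(n);K,R,t=P["mtx"],P["R"],P["t"]
    d=np.c_[np.asarray(px,float).reshape(-1,2),np.ones(len(np.asarray(px).reshape(-1,2)))]@np.linalg.inv(K).T@R
    c=-R.T@t
    return (c+d*((z-c[2])/d[:,2])[:,None])[:,:2]
def big(m):
    cs,_=cv2.findContours(m.astype(np.uint8),cv2.RETR_EXTERNAL,cv2.CHAIN_APPROX_NONE)
    return sorted(cs,key=cv2.contourArea)[::-1]
def rect(n,c,z):
    w=ray2plane(n,c.reshape(-1,2),z)
    return cv2.minAreaRect(w.astype(np.float32))
def blue(n,im):
    h=cv2.cvtColor(im,cv2.COLOR_RGB2HSV)
    return big((h[...,0]>110)&(h[...,0]<130)&(h[...,1]>150)&(h[...,2]>70))
E
python3 - <<'E'
from h import *
for n in("top","side"):
    im=cv2.imread(f"pics/{n}0.png")[:,:,::-1].copy()
    h=cv2.cvtColor(im,cv2.COLOR_RGB2HSV)
    for c in blue(n,im)[:3]: print(n,cv2.boundingRect(c),cv2.contourArea(c),rect(n,c,24),rect(n,c,17))
    m=(h[...,0]>5)&(h[...,0]<28)&(h[...,1]>60)&(h[...,2]>90)
    for f in (m,m|(h[...,1]>120)&(h[...,2]>60)):
        c=big(cv2.morphologyEx(f.astype(np.uint8),cv2.MORPH_OPEN,np.ones((5,5))))
        for k in c[:3]: print(" b",cv2.boundingRect(k),rect(n,cv2.convexHull(k),12))
im=cv2.imread("pics/top0.png")[135:290,185:405]
cv2.imwrite("pics/crop.png",cv2.resize(im,None,fx=3.5,fy=3.5,interpolation=cv2.INTER_CUBIC))
E
```

```text
top (356, 171, 25, 14) 236.0 ((635.6168212890625, -206.98757934570312), (56.07625961303711, 27.72913932800293), 81.3692398071289) ((636.5079345703125, -208.35943603515625), (56.40023422241211, 27.88930892944336), 81.36898803710938)
 b (194, 145, 200, 135) ((552.2959594726562, -27.907867431640625), (452.0430603027344, 274.9742431640625), 81.13578796386719)
 b (0, 104, 48, 71) ((738.901123046875, 621.1875), (171.6805419921875, 112.35650634765625), 1.2998511791229248)
 b (519, 67, 41, 67) ((827.5370483398438, -635.965087890625), (99.36582946777344, 166.66775512695312), 87.46734619140625)
 b (194, 145, 200, 135) ((552.2959594726562, -27.907867431640625), (452.0430603027344, 274.9742431640625), 81.13578796386719)
 b (0, 104, 48, 71) ((738.901123046875, 621.1875), (171.6805419921875, 112.35650634765625), 1.2998511791229248)
 b (519, 67, 41, 67) ((827.5370483398438, -635.965087890625), (99.36582946777344, 166.66775512695312), 87.46734619140625)
side (288, 189, 24, 16) 248.0 ((539.826416015625, -7.592290878295898), (56.493526458740234, 44.86810302734375), 14.409187316894531) ((540.3504638671
[... 343 characters left out ...]
(1147.9453125, -302.99664306640625), (587.525634765625, 1536.61669921875), 26.835803985595703)
 b (214, 127, 152, 155) ((530.94091796875, -22.019073486328125), (469.6175537109375, 315.0489501953125), 81.0315170288086)
 b (115, 398, 74, 22) ((755.2136840820312, 533.642822265625), (133.95079040527344, 38.124244689941406), 7.056123733520508)
 b (0, 0, 173, 379) ((1147.9453125, -302.99664306640625), (587.525634765625, 1536.61669921875), 26.835803985595703)
 b (214, 127, 152, 155) ((530.94091796875, -22.019073486328125), (469.6175537109375, 315.0489501953125), 81.0315170288086)
 b (115, 398, 75, 22) ((754.3088989257812, 533.530517578125), (135.774169921875, 38.12491226196289), 7.0561299324035645)
```

View pics/crop.png

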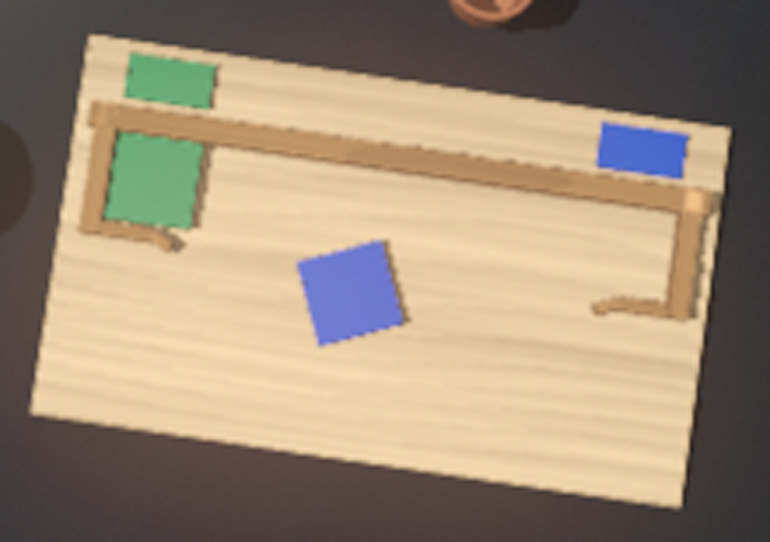

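The crop confirms the blue tile at full-image px (286,218), against the fixed swatch at (369,178). I'll refine both poses using a looser blue mask, the board corners and the other view.

```bash
python3 - <<'E'
from h import *
im=cv2.imread("pics/top0.png")[:,:,::-1].copy()
h=cv2.cvtColor(im,cv2.COLOR_RGB2HSV)
print(h[218,286],h[178,369])
c=big((h[...,0]>105)&(h[...,0]<130)&(h[...,1]>100)&(h[...,2]>110))
for k in c[:2]: print(rect("top",k,24),cv2.minAreaRect(k))
cr=np.array([[90,35],[730,128],[682,508],[32,412]])/3.5+[185,135]
w=ray2plane("top",cr,12);print(w,np.linalg.norm(w-np.roll(w,-1,0),axis=1),w.mean(0))
# rail features on top z=28: rail inner face at both ends
f=np.array([[118,128],[680,211],[668,318],[103,220]])/3.5+[185,135]
print("stop/rail corners",ray2plane("top",f[:2],28),ray2plane("top",f,12))
g=big((h[...,0]>50)&(h[...,0]<90)&(h[...,1]>90)&(h[...,2]>50))
for k in g[:5]: print("green",cv2.boundingRect(k),rect("top",k,24))
E
```

```text
[117 118 207] [113 159 202]
((539.5601196289062, -5.4709625244140625), (56.26015853881836, 56.58668899536133), 14.350324630737305) ((284.5062561035156, 218.3983612060547), (23.57613182067871, 23.70496368408203), 75.0685806274414)
((635.5817260742188, -207.2452392578125), (57.85736083984375, 29.100492477416992), 81.35891723632812) ((368.04998779296875, 177.6499786376953), (24.0416316986084, 12.0208158493042), 8.13010311126709)
[[ 719.7813316   171.06637284]
 [ 651.44242975 -272.10474338]
 [ 389.76085017 -232.77538491]
 [ 460.01556956  211.17892588]] [448.40923692 264.62057276 449.47875997 262.84457012] [555.25004527 -30.65870739]
stop/rail corners [[ 652.55023004  150.3388863 ]
 [ 592.4488932  -232.49847054]] [[ 654.81824701  151.92692358]
 [ 593.92064791 -235.98251572]
 [ 519.97513046 -226.02282395]
 [ 591.18645748  162.43027729]]
green (221, 151, 25, 15) ((686.356689453125, 116.85271453857422), (55.81707000732422, 28.015535354614258), 81.35958099365234)
green (219, 174, 14, 6) ((641.1268310546875, 134.5897216796875), (31.040328979492188, 12.027597427368164), 89.53910064697266)
green (238, 176, 1, 1) ((642.0853881835938, 104.71957397460938), (0.0, 0.0), 0.0)
green (218, 181, 1, 1) ((630.45263671875, 152.51177978515625), (0.0, 0.0), 0.0)
green (222, 181, 1, 1) ((630.3737182617188, 142.97152709960938), (0.0, 0.0), 0.0)
```

>>> step_arm:
  deltas:
    - {"travel": [3,-3.1,0],"turn": 0}
    - {"travel": [3,-3.1,0],"turn": 0}
    - {"travel": [3,-3.1,0],"turn": 0}
    - {"travel": [3,-3.1,0],"turn": 0}
    - {"travel": [3,-3.1,0],"turn": 0}
  claw: -0.54

```text
t: 0.72
ee_pos: [301.9, -388.9, 236.2]
eef_rot: [-3.093, -0.545, 0.0]
ft_force: [0.3, 0.0, 0.6]
width: 44.8
grip_force: 0.0
```

>>> step_arm:
  deltas:
    - {"travel": [3,-3.1,0],"turn": 0}
    - {"travel": [3,-3.1,0],"turn": 0}
    - {"travel": [3,-3.1,0],"turn": 0}
    - {"travel": [3,-3.1,0],"turn": 0}
    - {"travel": [3,-3.1,0],"turn": 0}

```text
t: 1.35
ee_pos: [389.9, -192.1, 236.4]
eef_rot: [-3.094, -0.545, 0.0]
ft_force: [-0.1, -0.8, -0.0]
width: 20.2
grip_force: 0.0
```

>>> step_arm:
  deltas:
    - {"travel": [3,-3.1,0],"turn": 0}
    - {"travel": [3,-3.1,0],"turn": 0}
    - {"travel": [3,-3.1,0],"turn": 0}
    - {"travel": [3,-3.1,0],"turn": 0}
    - {"travel": [3,-3.1,0],"turn": 0}

```text
t: 1.98
ee_pos: [477.9, 4.9, 236.3]
eef_rot: [-3.094, -0.545, 0.001]
ft_force: [0.9, 0.2, -0.8]
width: 19.9
grip_force: 0.0
```

>>> step_arm:
  deltas:
    - {"travel": [0,0,2],"turn": 9.6}
    - {"travel": [0,0,2],"turn": 9.6}
    - {"travel": [0,0,2],"turn": 9.65}
    - {"travel": [0,0,2],"turn": 0}
    - {"travel": [0,0,2],"turn": 0}

```text
t: 2.6
ee_pos: [477.5, 3.5, 135.7]
eef_rot: [-3.132, 0.243, 0.001]
ft_force: [-0.2, -0.1, -0.4]
width: 19.9
grip_force: 0.0
```

```bash
cat >> h.py <<'E'
from scipy.spatial.transform import Rotation as Ro
O=np.array([572.8,-33.0]);YAW=np.radians(-8.85)
B=np.array([[np.cos(YAW),-np.sin(YAW)],[np.sin(YAW),np.cos(YAW)]])
def tob(w): return (np.asarray(w)-O)@B
def rep(target=None,z=None):
    s=r.read_state();R=Ro.from_rotvec(s["eef_rot"]).as_matrix();p=s["ee_pos"]
    print("t",s["t"],"tcp",p.round(1),"board",tob(p[:2]).round(1),"xyaw-board",np.degrees(np.arctan2(R[1,0],R[0,0])-YAW).round(2),"w",s["width"],"F",s["ft_force"].round(1),"q6",s["q"][5].round(2))
    if target is not None:
        d=np.r_[O+B@np.array(target)-p[:2],(z-p[2])]
        print("tool travel cm",(R.T@d/10).round(2))
E
python3 -c "
from h import *
rep((-96,21),30)"
```

```text
t 2.6 tcp [477.5   3.5 135.7] board [-99.8  21.4] xyaw-board -0.01 w 19.878710226856708 F [-0.2 -0.1 -0.4] q6 1.5
tool travel cm [ 0.39  0.04 10.57]
```

>>> step_arm:
  deltas:
    - {"travel": [0,0,3],"turn": 0}
    - {"travel": [0,0,3],"turn": 0}
    - {"travel": [0,0,2.5],"turn": 0}
    - {"travel": [0,0,1.5],"turn": 0}
    - {"travel": [0,0,0.5],"turn": 0}

```text
t: 3.22
ee_pos: [477.3, 3.5, 30.8]
eef_rot: [-3.132, 0.243, 0.002]
ft_force: [-0.5, 0.1, 0.0]
width: 20.0
grip_force: 0.0
```

>>> step_arm:
  deltas:
    - {"travel": [0.8,0,0],"turn": 0}
    - {"travel": [0.8,0,0],"turn": 0}
    - {"travel": [0.7,0,0],"turn": 0}
    - {"travel": [0.7,0,0],"turn": 0}
    - {"travel": [0.7,0,0],"turn": 0}

```text
t: 3.85
ee_pos: [514.7, -2.3, 31.8]
eef_rot: [3.132, -0.243, 0.0]
ft_force: [-0.2, 0.6, 0.4]
width: 20.1
grip_force: 0.2
```

>>> step_arm:
  deltas:
    - {"travel": [0.6,0,0],"turn": 0}
    - {"travel": [0.6,0,0],"turn": 0}
    - {"travel": [0.6,0,0],"turn": 0}
    - {"travel": [0.6,0,0],"turn": 0}
    - {"travel": [0,0,0],"turn": 0}

```text
t: 4.47
ee_pos: [538.8, -6.2, 31.6]
eef_rot: [3.132, -0.243, 0.002]
ft_force: [-0.3, -0.0, 0.4]
width: 20.0
grip_force: 0.0
```

```bash
python3 - <<'E'
from h import *
rep((-20,21),30)
im=r.read_camera("top");s=r.read_camera("side")
a=cv2.resize(im[135:290,185:405],(600,423));b=cv2.resize(s[110:290,200:380],(423,423)) 
cv2.imwrite("pics/p1.png",cv2.resize(np.hstack([a,b]),(800,331))[:,:,::-1])
E
```

```text
t 4.475 tcp [538.8  -6.2  31.6] board [-37.7  21.3] xyaw-board -0.02 w 19.953778374314723 F [-0.3 -0.   0.4] q6 1.51
tool travel cm [1.77 0.03 0.16]
```

View pics/p1.png

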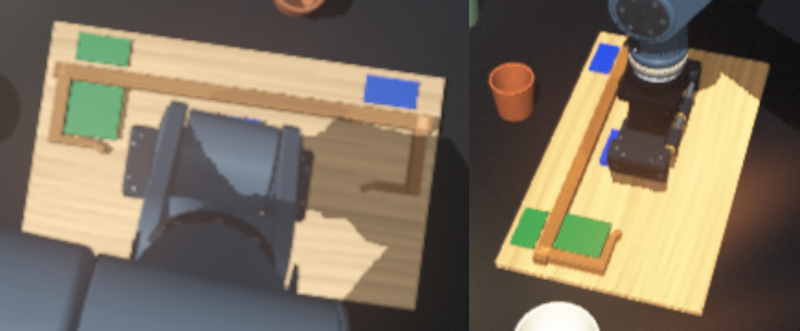

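The gripper hides most of the tile. Its blue front edge shows at about (250,122), still short of the rail. I'll keep pushing until there is contact.

>>> step_arm:
  deltas:
    - {"travel": [0.5,0,0.1],"turn": 0}
    - {"travel": [0.5,0,0.05],"turn": 0}
    - {"travel": [0.4,0,0],"turn": 0}
    - {"travel": [0.2,0,0],"turn": 0}
    - {"travel": [0,0,0],"turn": 0}

```text
t: 5.2
ee_pos: [553.5, -8.4, 30.0]
eef_rot: [3.132, -0.243, -0.001]
ft_force: [-1.0, -0.1, -0.4]
width: 20.3
grip_force: 0.3
```

>>> step_arm:
  deltas:
    - {"travel": [0.15,0,0],"turn": 0}
    - {"travel": [0.15,0,0],"turn": 0}
    - {"travel": [0,0,0],"turn": 0}

```text
t: 5.58
ee_pos: [553.7, -8.4, 29.9]
eef_rot: [-3.132, 0.242, 0.01]
ft_force: [-5.8, -0.3, 4.2]
width: 20.1
grip_force: 2.9
```

```bash
python3 -c "
from h import *
rep((-20,21),30)"
```

```text
t 5.575 tcp [553.7  -8.4  29.9] board [-22.7  21.4] xyaw-board 0.0 w 20.058042708546193 F [-5.8 -0.3  4.2] q6 1.51
tool travel cm [ 0.27  0.04 -0.02]
```

>>> step_arm:
  deltas:
    - {"travel": [-1,0,0],"turn": 0}
    - {"travel": [-1.5,0,0],"turn": 0}
    - {"travel": [-2,0,-4],"turn": 0}
    - {"travel": [-4,0,-5],"turn": 0}
    - {"travel": [-4,0,-5],"turn": 0}

```text
t: 6.2
ee_pos: [434.8, 10.1, 168.8]
eef_rot: [3.132, -0.243, 0.004]
ft_force: [-0.0, -0.3, 0.8]
width: 20.1
grip_force: 0.0
```

>>> step_arm:
  deltas:
    - {"travel": [0,-4,0],"turn": -10}
    - {"travel": [0,-4,0],"turn": -10}
    - {"travel": [0,-4,0],"turn": -10}
    - {"travel": [0,-4,0],"turn": -10}
    - {"travel": [0,-4,0],"turn": -10}

```text
t: 6.82
ee_pos: [398.5, 202.0, 168.0]
eef_rot: [2.938, 1.112, 0.007]
ft_force: [-0.4, 0.6, -0.6]
width: 20.1
grip_force: 0.0
```

>>> step_arm:
  deltas:
    - {"travel": [0,0,0],"turn": -10}
    - {"travel": [0,0,0],"turn": -10}
    - {"travel": [0,0,0],"turn": -10}
    - {"travel": [0,0,0],"turn": -10}
    - {"travel": [0,0,0],"turn": 0}

```text
t: 7.45
ee_pos: [398.1, 200.6, 167.9]
eef_rot: [2.388, 2.04, 0.003]
ft_force: [0.8, 0.3, 0.4]
width: 20.0
grip_force: 0.0
```

```bash
python3 - <<'E'
from h import *
rep((16,78),60)
im=r.read_camera("top");s=r.read_camera("side")
for n,i in(("top",im),("side",s)):
    h=cv2.cvtColor(i,cv2.COLOR_RGB2HSV)
    for c in big((h[...,0]>105)&(h[...,0]<130)&(h[...,1]>100)&(h[...,2]>60))[:4]:
        k=rect(n,c,24); print(n,cv2.boundingRect(c),k,tob(k[0]))
a=cv2.resize(im[135:290,185:405],(600,423));b=cv2.resize(s[110:290,200:380],(423,423)) 
cv2.imwrite("pics/p2.png",cv2.resize(np.hstack([a,b]),(800,331))[:,:,::-1])
E
```

```text
t 7.45 tcp [398.1 200.6 167.9] board [-208.5  204. ] xyaw-board 89.87 w 19.961465469113918 F [0.8 0.3 0.4] q6 0.37
tool travel cm [-12.56  22.46  10.82]
top (281, 182, 27, 28) ((594.2211303710938, -28.298851013183594), (57.56050491333008, 58.0869140625), 81.28700256347656) [20.44283793  7.94078116]
top (356, 171, 25, 15) ((635.5817260742188, -207.2452392578125), (57.85736083984375, 29.100492477416992), 81.35891723632812) [  88.84158939 -162.51190888]
side (266, 179, 29, 24) ((592.5758666992188, -21.41724395751953), (65.02735137939453, 60.318233489990234), 81.13058471679688) [17.7584393  14.48733844]
side (265, 134, 17, 16) ((633.141357421875, -197.11573791503906), (58.75468063354492, 31.13427734375), 81.04619598388672) [  84.87186931 -152.87845057]
```

View pics/p2.png

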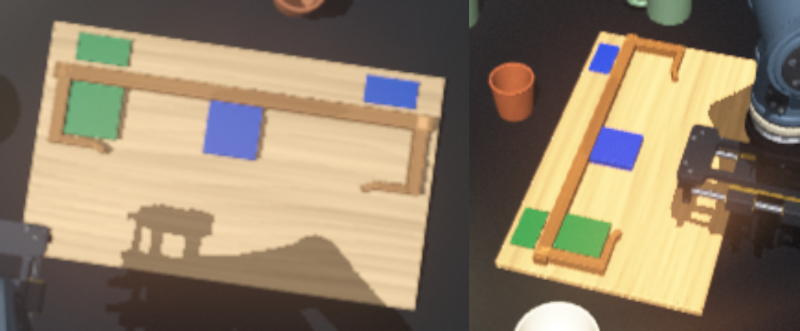

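The tile sits square on the rail, at (235,130) in the top half of the picture. That is board (20,8), and its edge direction matches the swatch. Next I'll go to its +y side.

>>> step_arm:
  deltas:
    - {"travel": [-2.72,4.5,0],"turn": 0}
    - {"travel": [-2.72,4.5,0],"turn": 0}
    - {"travel": [-2.72,4.5,0],"turn": 0}
    - {"travel": [-2.72,4.5,0],"turn": 0}
    - {"travel": [-2.72,4.5,0],"turn": 0}

```text
t: 8.18
ee_pos: [600.3, 30.1, 167.6]
eef_rot: [2.389, 2.04, 0.001]
ft_force: [-0.2, 0.4, 0.2]
width: 19.9
grip_force: 0.0
```

>>> step_arm:
  deltas:
    - {"travel": [0,0,3],"turn": 0}
    - {"travel": [0,0,3],"turn": 0}
    - {"travel": [0,0,3],"turn": 0}
    - {"travel": [0,0,1],"turn": 0}
    - {"travel": [0,0,0],"turn": 0}

```text
t: 8.8
ee_pos: [598.8, 31.4, 67.3]
eef_rot: [-2.387, -2.042, 0.001]
ft_force: [0.9, 0.4, 0.1]
width: 20.1
grip_force: 0.0
```

```bash
python3 -c "
from h import *
rep((16,68),30)"
```

```text
t 8.8 tcp [598.8  31.4  67.3] board [15.8 67.6] xyaw-board 89.93 w 20.070908638932238 F [0.9 0.4 0.1] q6 0.02
tool travel cm [0.04 0.02 3.73]
```

>>> step_arm:
  deltas:
    - {"travel": [0,0,2],"turn": 0}
    - {"travel": [0,0,1.4],"turn": 0}
    - {"travel": [0,0,0.3],"turn": 0}
    - {"travel": [-0.7,0,0],"turn": 0}
    - {"travel": [-0.7,0,0],"turn": 0}

```text
t: 9.43
ee_pos: [597.2, 17.0, 31.3]
eef_rot: [2.386, 2.043, 0.001]
ft_force: [-0.2, -0.9, -0.1]
width: 20.0
grip_force: 0.0
```

>>> step_arm:
  deltas:
    - {"travel": [-0.8,0.01,0],"turn": 0}
    - {"travel": [-0.8,0.01,0],"turn": 0}
    - {"travel": [-0.8,0.01,0],"turn": 0}
    - {"travel": [-0.8,0.01,0],"turn": 0}
    - {"travel": [-0.8,0.01,0],"turn": 0}

```text
t: 10.05
ee_pos: [591.0, -22.6, 30.7]
eef_rot: [-2.387, -2.043, 0.0]
ft_force: [-0.0, 0.7, -0.1]
width: 20.3
grip_force: 0.3
```

```bash
python3 - <<'E'
from h import *
rep((17,-122),30)
im=r.read_camera("top");s=r.read_camera("side")
for n,i in(("top",im),("side",s)):
    h=cv2.cvtColor(i,cv2.COLOR_RGB2HSV)
    for c in big((h[...,0]>105)&(h[...,0]<130)&(h[...,1]>100)&(h[...,2]>60))[:4]:
        k=rect(n,c,24); print(n,cv2.boundingRect(c),k,tob(k[0]))
a=cv2.resize(im[135:290,185:405],(600,423));b=cv2.resize(s[110:290,200:380],(423,423)) 
cv2.imwrite("pics/p3.png",cv2.resize(np.hstack([a,b]),(800,331))[:,:,::-1])
E
```

```text
t 10.05 tcp [591.  -22.6  30.7] board [16.4 13. ] xyaw-board 89.98 w 20.285961270470974 F [-0.   0.7 -0.1] q6 -0.07
tool travel cm [-13.5    0.07   0.07]
top (356, 171, 25, 15) ((635.4957275390625, -206.64657592773438), (57.33150863647461, 29.442169189453125), 81.36945343017578) [  88.66451146 -161.93360365]
top (311, 206, 5, 3) ((566.1151733398438, -73.85101318359375), (9.569670677185059, 4.790177822113037), 89.47821044921875) [ -0.32038684 -41.39310979]
side (277, 180, 6, 10) ((595.0872802734375, -40.66980743408203), (12.647595405578613, 30.886249542236328), 7.3128886222839355) [23.20192489 -4.14963726]
side (290, 186, 3, 5) ((564.90625, -32.23979949951172), (5.02334451675415, 13.544840812683105), 6.7368621826171875) [-7.91672641 -0.46328906]
side (276, 173, 7, 3) ((601.1053466796875, -76.71226501464844), (6.417267799377441, 17.019052505493164), 72.20074462890625) [ 34.69340934 -38.83712285]
side (408, 6, 1, 1) ((248.20664978027344, -966.1239624023438), (0.0, 0.0), 0.0) [-177.16949016 -971.95274781]
```

View pics/p3.png

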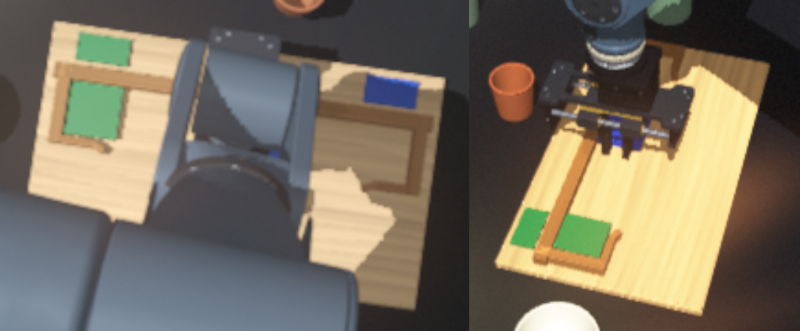

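The tile is being pushed by both fingers beside the rail, with bits of blue showing under the gripper at (618,138). Before entering the 100 mm zone I'll check with the wrist camera.

```bash
python3 - <<'E'
from h import *
im=r.read_camera("wrist");cv2.imwrite("pics/w1.png",im[:,:,::-1])
E
```

```text
(no output)
```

View pics/w1.png

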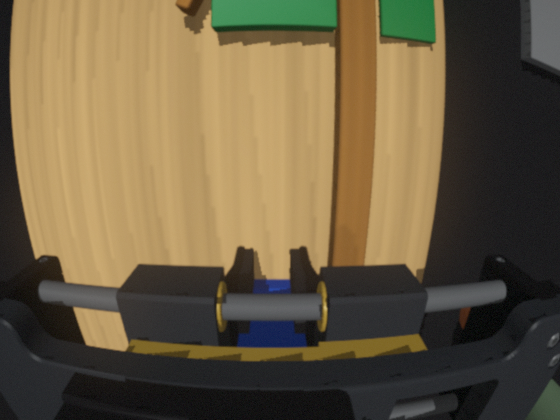

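The wrist view shows the tile's rear edge lying straight across both fingers, at about (253–292, 283), with the rail alongside at x≈350. It looks square, so I'll continue.

>>> step_arm:
  deltas:
    - {"travel": [-0.8,0.01,0],"turn": 0}
    - {"travel": [-0.8,0.01,0],"turn": 0}
    - {"travel": [-0.8,0.01,0],"turn": 0}
    - {"travel": [-0.8,0.01,0],"turn": 0}
    - {"travel": [-0.8,0.01,0],"turn": 0}

```text
t: 10.82
ee_pos: [585.3, -62.3, 30.6]
eef_rot: [-2.387, -2.043, 0.0]
ft_force: [-0.5, 1.7, -0.9]
width: 19.8
grip_force: 0.3
```

>>> step_arm:
  deltas:
    - {"travel": [-0.8,0.01,0],"turn": 0}
    - {"travel": [-0.8,0.01,0],"turn": 0}
    - {"travel": [-0.8,0.01,0],"turn": 0}
    - {"travel": [-0.8,0.01,0],"turn": 0}
    - {"travel": [-0.8,0.01,0],"turn": 0}

```text
t: 11.45
ee_pos: [579.7, -101.8, 30.7]
eef_rot: [-2.386, -2.043, -0.0]
ft_force: [-0.4, -0.2, 0.1]
width: 19.9
grip_force: 0.3
```

>>> step_arm:
  deltas:
    - {"travel": [-0.8,0,0],"turn": 0}
    - {"travel": [-0.8,0,0],"turn": 0}
    - {"travel": [-0.7,0,0],"turn": 0}
    - {"travel": [-0.7,0,0],"turn": 0}
    - {"travel": [-0.7,0,0],"turn": 0}

```text
t: 12.08
ee_pos: [574.0, -138.3, 30.6]
eef_rot: [2.386, 2.043, 0.0]
ft_force: [0.6, 0.6, -0.3]
width: 20.0
grip_force: 0.2
```

```bash
python3 -c "
from h import *
rep((17,-122),30)"
```

```text
t 12.075 tcp [ 574.  -138.3   30.6] board [  17.4 -103.8] xyaw-board 89.99 w 19.993080415658046 F [ 0.6  0.6 -0.3] q6 -0.27
tool travel cm [-1.82 -0.04  0.06]
```

>>> step_arm:
  deltas:
    - {"travel": [-0.4,0,0],"turn": 0}
    - {"travel": [-0.4,0,0],"turn": 0}
    - {"travel": [-0.4,0,0],"turn": 0}
    - {"travel": [-0.3,0,0],"turn": 0}
    - {"travel": [0,0,0],"turn": 0}

```text
t: 12.7
ee_pos: [571.8, -152.9, 30.7]
eef_rot: [2.386, 2.043, 0.0]
ft_force: [0.8, -0.2, -0.4]
width: 20.1
grip_force: 0.0
```

>>> step_arm:
  deltas:
    - {"travel": [-0.2,0,0],"turn": 0}
    - {"travel": [-0.2,0,0],"turn": 0}
    - {"travel": [0,0,0],"turn": 0}

```text
t: 13.08
ee_pos: [571.2, -156.0, 30.7]
eef_rot: [-2.386, -2.042, -0.001]
ft_force: [0.5, 3.5, 0.6]
width: 20.2
grip_force: 1.6
```

```bash
python3 -c "
from h import *
rep((17,-122),30)"
```

```text
t 13.075 tcp [ 571.2 -156.    30.7] board [  17.3 -121.8] xyaw-board 89.97 w 20.213019495364726 F [0.5 3.5 0.6] q6 -0.3
tool travel cm [-0.02 -0.03  0.07]
```

>>> step_arm:
  deltas:
    - {"travel": [-0.2,0,0],"turn": 0}
    - {"travel": [-0.1,0,0],"turn": 0}
    - {"travel": [0,0,0],"turn": 0}

```text
t: 13.45
ee_pos: [571.1, -156.3, 30.7]
eef_rot: [-2.386, -2.039, -0.005]
ft_force: [4.0, 11.9, 2.0]
width: 19.9
grip_force: 6.0
```

>>> step_arm:
  deltas:
    - {"travel": [1,0,0],"turn": 0}
    - {"travel": [2,0,0],"turn": 0}
    - {"travel": [2,0,-4],"turn": 0}
    - {"travel": [4,0,-5],"turn": 0}
    - {"travel": [4,0,-5],"turn": 0}

```text
t: 14.08
ee_pos: [590.1, -31.5, 169.4]
eef_rot: [-2.387, -2.042, 0.001]
ft_force: [0.2, 0.7, 0.3]
width: 20.1
grip_force: 0.0
```

>>> step_arm:
  deltas:
    - {"travel": [4,-4.5,0],"turn": 0}
    - {"travel": [4,-4.5,0],"turn": 0}
    - {"travel": [4,-4.5,0],"turn": 0}
    - {"travel": [4,-4.5,0],"turn": 0}
    - {"travel": [0,0,0],"turn": 0}

```text
t: 14.7
ee_pos: [432.5, 155.6, 168.1]
eef_rot: [-2.378, -2.049, 0.005]
ft_force: [0.6, -0.9, -0.2]
width: 20.0
grip_force: 0.0
```

```bash
python3 - <<'E'
from h import *
rep()
im=r.read_camera("top");s=r.read_camera("side")
for n,i in(("top",im),("side",s)):
    h=cv2.cvtColor(i,cv2.COLOR_RGB2HSV)
    for c in big((h[...,0]>105)&(h[...,0]<130)&(h[...,1]>100)&(h[...,2]>60))[:4]:
        k=rect(n,c,24); print(n,cv2.boundingRect(c),k,tob(k[0]))
a=cv2.resize(im[135:290,185:405],(600,423));b=cv2.resize(s[110:290,200:380],(423,423)) 
cv2.imwrite("pics/p4.png",cv2.resize(np.hstack([a,b]),(800,331))[:,:,::-1])
E
```

```text
t 14.7 tcp [432.5 155.6 168.1] board [-167.7  164.7] xyaw-board 90.34 w 20.047405867466207 F [ 0.6 -0.9 -0.2] q6 0.25
top (351, 193, 28, 27) ((567.770751953125, -197.3540802001953), (59.4050407409668, 58.812782287597656), 81.32859802246094) [  20.31620212 -163.17110328]
top (356, 171, 25, 15) ((635.60546875, -207.08900451660156), (58.17339324951172, 29.100492477416992), 81.35891723632812) [  88.84101297 -162.35388142]
side (285, 135, 27, 21) ((565.6507568359375, -191.6481475830078), (68.9169692993164, 60.63772201538086), 81.6812515258789) [  17.34359931 -157.85926001]
side (265, 134, 17, 16) ((633.141357421875, -197.11573791503906), (58.75468063354492, 31.13427734375), 81.04619598388672) [  84.87186931 -152.87845057]
side (532, 103, 1, 1) ((-93.78633117675781, -449.3295593261719), (0.0, 0.0), 0.0) [-594.59874674 -513.92603481]
```

View pics/p4.png

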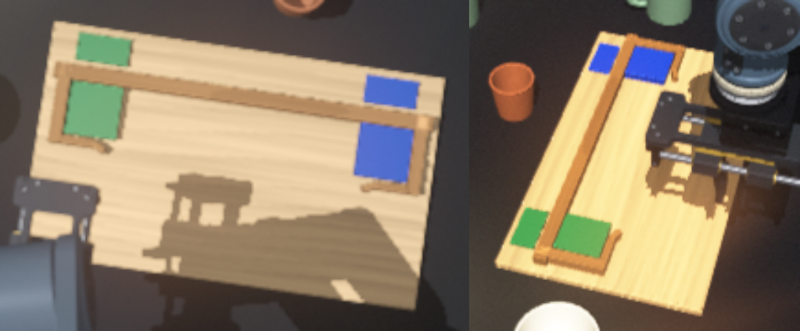

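The tile is fully home, at (385,152): square, against both rail and stop, in line with the swatch. The hand is clear.

```bash
python3 -c "
from cell import r
print(r.sign_off())"
```

```text
the job is handed in; nothing more can be done
None
```

The blue tile was pushed square to the rail, slid along it into the pocket beside the blue swatch until it met the stop, and the job is handed in. The last pictures show it fully home with the hand clear, but the hand-in gave no verdict.

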